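# Lay out a chocolate tasting

## Robot

A 6-joint arm with a two-finger parallel gripper is mounted at the origin on a cart in front of the work surface, level with it; the furniture and walls round the work are solid. World frame = base frame: x ahead of the robot, y to its left, z up, the work surface at z = 0. Lengths are in mm, angles in rad, forces in N, time in s.
With the tool pointing down it reaches from about 275 to 825 mm from the base axis. Payload 4.9 kg.
Tool frame: the origin (TCP) lies midway between the tips of the shut fingers; the grasp point (between the pads) lies 19 mm behind it; y points along the fingers, z is the direction in which the jaws open and shut, and the axes are right-handed (so a half turn about y gives the same grasp; the last joint's range is limited). The gripper opens to 85 mm and grips with 20 to 120 N. Pads are 22 mm wide; open, the fingers measure 114 mm over their backs; the gripper's body (76 mm by 85 mm) begins 54 mm behind the grasp point. The pads swing forward as they close: fully open they stand 13 mm farther back than shut.
Start: joints at [1.002, 0.326, -0.193, 1.052, 0, 1.437], TCP at [231.673, 498.845, 201.981] pointing down, gripper open.
Joint ranges: [-2.65, 2.65], [-0.97, 1.79], [-1.3, 1.35], [-1.93, 2.1], [-1.47, 1.37], [-3.14, 3.14]. Speed limits (rad/s): [2.57, 2.57, 3.14, 3.14, 3.14, 3.14].

## Interface

Orientations are given as a unit quaternion [x, y, z, w].
In Python, from rig import robot, effector, planner, vision, finish_job, monitor gives the robot as it stands. The module is installed in compiled form; this text tells all that it offers. Calls block until the motion is done:
- robot.move_ptp(position, orientation): joint-space move of the TCP to a pose.
- robot.servo_line(position, frame=None, max_speed=150, stop_force=None): straight line of the TCP; frame=None keeps the orientation; max_speed is the mean speed in mm/s. With stop_force (N) it stops when the force on the tool has changed by that much, and returns True; else False.
- robot.move_joints(angles): joint-space move.
- effector.command_gripper(opening, effort=None): opening from 0.0 (shut) to 1.0 (fully open); effort is the grip in N (None keeps the last); returns when the fingers have stopped.
- robot.dwell(seconds).
- planner.solve_ik(position, orientation): joint angles nearest the present ones, or None.
- vision.get_image(name): name is "scene" or "top" or "wrist"; returns the picture (384x512x3 uint8, blue, green, red); there is no depth.
- vision.get_calibration(name): a dict with "intrinsics" (3x3 intrinsics, pixels), "cam_to_world" (4x4, takes a point from camera to world coordinates). Camera axes: x right, y down, z forward; pixel columns grow to the right and rows downward; lengths in mm; the calibration is good to about 2 mm. A picture is of the moment at which its call begins: read the wrist's pose just before it. get_calibration takes no time and is no camera call; for the wrist camera it gives the pose at the moment of the call.
A pose or a line that the arm cannot do raises robot.IKError and nothing moves.
- finish_job(): hands the job in, once; it reports no verdict.
Readings, each from a call of its own:
- monitor.current_time(): time.
- monitor.current_joints(): joint angles.
- monitor.current_qd(): joint speeds.
- monitor.current_joint_efforts(): joint torques, N m.
- monitor.current_position(): TCP position.
- monitor.current_tcp_rot(): TCP orientation.
- monitor.current_wrist_force(): force on the tool from outside, world axes, zero at the start.
- monitor.current_ft_torque(): the same for the moment, N m.
- monitor.current_gripper_width(): opening from 0.0 (shut) to 1.0 (fully open).
Only numpy, scipy, OpenCV 4.12 (cv2) and the standard library are available. Lean on these libraries where they do the work, as an engineer would, in place of code of your own. Each camera call takes 0.05 s, during which the arm holds its last target. There are 200 camera calls.

## Task

Lay out the tasting with the loose chocolates on the wooden counter: stand one cream-filled chocolate cup upright in the middle of each round white dish, and lay one short chocolate log, flat side down, in the middle of each oblong slate, lengthwise along it. Leave the two longer rolled chocolate sticks where they lie. Never tip a cup, and set every piece down on its dish rather than dropping it.

Things in the scene. Friction and masses are not known exactly. Their poses are not given: they have to be found in the camera images.
- cup_0: one of two alike fluted brown chocolate cups with pale cream filling, round, 37 mm across the rim at the top, narrower at the foot, 28 mm high, about 14 g, loose. Origin: centre of the underside; z up. Grip it across the rim, at any yaw.
- cup_1: one of two alike fluted brown chocolate cups with pale cream filling, round, 37 mm across the rim at the top, narrower at the foot, 28 mm high, about 14 g, loose. Origin: centre of the underside; z up. Grip it across the rim, at any yaw.
- log_0: one of two alike short moulded chocolate logs, plain brown, flat underside and rounded top, 42 mm long (its y axis), 18 mm wide (its x axis), 16 mm high, about 13 g, loose. Origin: centre of the underside; z up. Grip it across the 18 mm width.
- log_1: one of two alike short moulded chocolate logs, plain brown, flat underside and rounded top, 42 mm long (its y axis), 18 mm wide (its x axis), 16 mm high, about 13 g, loose. Origin: centre of the underside; z up. Grip it across the 18 mm width.
- roll_0: one of two alike rolled chocolate sticks, slim round rods 64 mm long (its y axis) and 17 mm thick, 18 mm high: longer than the logs. Origin: centre of the underside. Not wanted: it stays where it lies.
- roll_1: one of two alike rolled chocolate sticks, slim round rods 64 mm long (its y axis) and 17 mm thick, 18 mm high: longer than the logs. Origin: centre of the underside. Not wanted: it stays where it lies.
- round_dish_0: one of two alike round white ceramic dishes with a fine brass line round the rim, 76 mm across, 8 mm high, flat top without a raised rim, fixed to the counter. Origin: centre of the underside, so the top is 8 mm above it. Fixed things also stand among the pieces: a white bell (80 mm across, 60 high), a small bowl of cacao (63 x 85, 43 high), a card stand at the front (57 high).
- round_dish_1: one of two alike round white ceramic dishes with a fine brass line round the rim, 76 mm across, 8 mm high, flat top without a raised rim, fixed to the counter. Origin: centre of the underside, so the top is 8 mm above it.
- slate_0: one of two alike oblong slates, very dark grey, almost black, 76 mm long (its y axis), 44 mm wide (its x axis), 8 mm high with a flat top, fixed to the counter. Origin: centre of the underside, so the top is 8 mm above it.
- slate_1: one of two alike oblong slates, very dark grey, almost black, 76 mm long (its y axis), 44 mm wide (its x axis), 8 mm high with a flat top, fixed to the counter. Origin: centre of the underside, so the top is 8 mm above it.

How it is judged:
By the outcome, as a careful person would: the job done as asked, in the order asked, and still so for the second after the job is handed in, with the robot touching nothing.
It also fails if it takes over 88 s, if anything falls off the work surface, if the arm or the gripper's body presses on something with over 40 N, if the wrist force passes 120 N, or if a joint passes its speed limit or range.

## Working session

There is one attempt and no reset: what is moved stays moved. The work goes in short steps, each a Python script; the robot and the scene stay as the last script left them, time stands still between calls to the robot, and variables do not carry over. Pictures are saved under pics/ and viewed, about 12 in all and at most 16, crops included, and the job is handed in when it is done.

```bash
mkdir -p pics; python3 - <<'E'
from rig import robot, effector, planner, vision, finish_job, monitor
import cv2,numpy as np
for n in("top","scene"):
    cv2.imwrite(f"pics/{n}0.png",vision.get_image(n)); c=vision.get_calibration(n); print(n,np.round(c["intrinsics"],1).tolist(),np.round(c["cam_to_world"],3).tolist())
print(monitor.current_tcp_rot(),monitor.current_position(),monitor.current_time())
E
```

```text
top [[405.7, 0.0, 256.3], [0.0, 405.7, 187.7], [0.0, 0.0, 1.0]] [[0.004, -0.98, 0.197, 328.414], [-1.0, -0.004, 0.002, -9.908], [-0.001, -0.197, -0.98, 1171.088], [0.0, 0.0, 0.0, 1.0]]
scene [[376.8, 0.0, 256.4], [0.0, 376.8, 191.5], [0.0, 0.0, 1.0]] [[0.477, -0.668, 0.571, 6.63], [-0.879, -0.364, 0.308, -267.453], [0.002, -0.649, -0.761, 746.731], [0.0, 0.0, 0.0, 1.0]]
[ 0.69096825 -0.15268775  0.15234121 -0.6899576 ] [231.37774714 498.35841111 201.28253504] 0.1
```

View pics/top0.png

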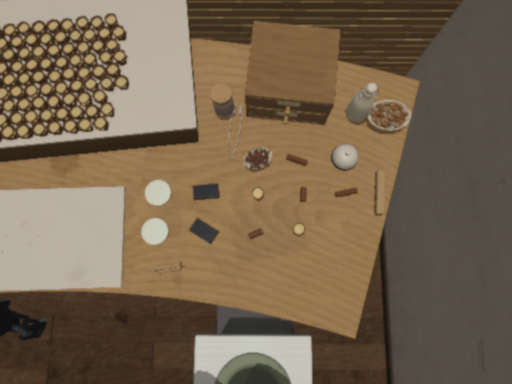

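View pics/scene0.png

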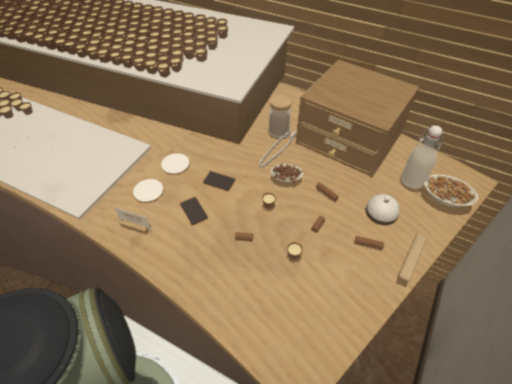

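The top view shows the cups at about (258,193) and (299,229). The round dishes are at (158,192) and (155,231), and the slates at (206,192) and (204,231). The short logs are at (303,194) and (255,233), and the long rolls at (297,159) and (346,192). The scene view shows the same layout. Next I'll measure each one in both views.

```bash
cat > h.py <<'E'
from rig import robot, effector, planner, vision, finish_job, monitor
import cv2,numpy as np
from scipy.spatial.transform import Rotation as R
def ray(c,px,z):
    K,T=c["intrinsics"],c["cam_to_world"]; px=np.atleast_2d(px).astype(float)
    d=np.c_[(px-[K[0,2],K[1,2]])/[K[0,0],K[1,1]],np.ones(len(px))]@T[:3,:3].T; o=T[:3,3]
    return (o+d*((z-o[2])/d[:,2])[:,None])[:,:2]
def proj(c,p):
    q=np.linalg.inv(c["cam_to_world"])@np.r_[p,1]; q=c["intrinsics"]@q[:3]; return q[:2]/q[2]
def blob(mask,c,z,near,amin=20):
    """blob nearest to pixel near -> world centroid, min-area-rect size and long-axis angle at height z"""
    cs=[k for k in cv2.findContours(mask.astype(np.uint8),cv2.RETR_EXTERNAL,cv2.CHAIN_APPROX_NONE)[0] if cv2.contourArea(k)>=amin]
    if not cs: return None
    k=min(cs,key=lambda k:np.hypot(*(k.reshape(-1,2).mean(0)-near)))
    w=ray(c,k.reshape(-1,2),z).astype(np.float32); (x,y),(a,b),t=cv2.minAreaRect(w)
    if a<b: a,b,t=b,a,t+90
    return np.array([x,y]),(a,b),(t+90)%180-90
E
python3 - <<'E'
from h import *
seeds=dict(cup_0=((258,193),28),cup_1=((299,229),28),dish_0=((158,192),8),dish_1=((155,231),8),slate_0=((206,192),8),slate_1=((204,231),8),log_0=((303,194),8),log_1=((255,233),8),roll_0=((297,159),9),roll_1=((346,192),9))
ct=vision.get_calibration("top")
for n in("top","scene"):
    im=cv2.imread(f"pics/{n}0.png"); c=vision.get_calibration(n); s=4
    I=cv2.resize(im,None,fx=s,fy=s,interpolation=cv2.INTER_CUBIC); hsv=cv2.cvtColor(I,cv2.COLOR_BGR2HSV); V=hsv[...,2]; S=hsv[...,1]
    for k,(p,z) in seeds.items():
        if n=="scene": p=proj(c,np.r_[ray(ct,p,z)[0],z])
        cx,cy=(np.array(p)*s+s/2-.5).astype(int)
        if n=="top" and k in("cup_0","dish_0","slate_0","log_0"): print(k,"hsv",hsv[cy,cx],"bg",hsv[cy+60,cx])
        m={"d":(S<70)&(V>150),"s":V<60,"l":V<95,"r":V<95,"c":(S<150)&(V>150)}[k[0]]
        c2=dict(c); K=c["intrinsics"].copy(); K[:2]*=s; K[:2,2]+=s/2-.5; c2["intrinsics"]=K
        r=blob(m,c2,z,(cx,cy),60)
        print(n,k,np.round(p),np.round(r[0],1),np.round(r[1],1),round(r[2],1))
robot_ct=vision.get_calibration("wrist"); print(np.round(robot_ct["intrinsics"],1).tolist(),np.round(robot_ct["cam_to_world"],3).tolist(),R.from_quat(monitor.current_tcp_rot()).as_matrix().round(3).tolist())
E
```

```text
cup_0 hsv [ 20  93 198] bg [ 16 123 143]
top cup_0 [258 193] [543.3 -10.5] [28.6 27.6] -44.2
top cup_1 [299 229] [ 441.  -127.1] [28.2 27.5] -0.8
dish_0 hsv [ 32  22 201] bg [ 16 121 148]
top dish_0 [158 192] [547.5 281.2] [77.5 76.9] -12.8
top dish_1 [155 231] [434.9 284. ] [77.1 77. ] -18.2
slate_0 hsv [150   5  53] bg [ 17 123 151]
top slate_0 [206 192] [550.1 140. ] [68.6 37.8] -84.4
top slate_1 [204 231] [436.4 142.9] [68.3 36. ] 57.8
log_0 hsv [ 12 144 103] bg [ 17 118 151]
top log_0 [303 194] [ 542.7 -141.3] [38.5 13.8] 0.2
top log_1 [255 233] [424.  -7.] [37.1  6.3] -66.3
top roll_0 [297 159] [ 643.2 -124.8] [60.   9.7] 71.1
top roll_1 [346 192] [ 545.2 -267.6] [61.7 11.5] -85.9
scene cup_0 [269. 198.] [547.6 139.6] [1430.9 1036.6] -55.8
scene cup_1 [294. 249.] [547.6 139.6] [1430.9 1036.6] -55.8
scene dish_0 [175. 162.] [546.  279.3] [78.9 76.5] 44.6
scene dish_1 [148. 189.] [432.8 281.7] [78.6 76.1] 37.7
scene slate_0 [218. 180.] [118.8 103.6] [215.9  40. ] 59.5
scene slate_1 [193. 209.] [118.8 103.6] [215.9  40. ] 59.5
scene log_0 [317. 223.] [ 431.4 -133. ] [19.3  7.6] -71.4
scene log_1 [243. 235.] [535.6 -16.4] [19.5  9.5] -58.8
scene roll_0 [327. 191.] [ 626.6 -269. ] [70.7 28.3] 87.8
scene roll_1 [368. 242.] [ 626.6 -269. ] [70.7 28.3] 87.8
[[264.4, 0.0, 248.3], [0.0, 264.4, 193.5], [0.0, 0.0, 1.0]] [[0.422, 0.859, 0.29, 156.211], [0.907, -0.398, -0.138, 534.067], [-0.003, 0.321, -0.947, 373.278], [0.0, 0.0, 0.0, 1.0]] [[0.907, -0.001, 0.421], [-0.421, -0.001, 0.907], [-0.0, -1.0, -0.002]]
```

```bash
cat >> h.py <<'E'
def quat(deg):
    """tool down, jaws opening along world angle deg"""
    a=np.deg2rad(deg); z=np.array([np.cos(a),np.sin(a),0]); y=np.array([0,0,-1.]); return R.from_matrix(np.c_[np.cross(y,z),y,z]).as_quat()
E
python3 - <<'E'
from h import *
import pickle
cal={}
for n,p in (("A",(470,212,170)),("B",(480,-75,170))):
    robot.move_ptp(p,quat(90)); robot.dwell(.2)
    cal[n]=vision.get_calibration("wrist"); cv2.imwrite(f"pics/w{n}.png",vision.get_image("wrist"))
    print(monitor.current_position(),monitor.current_time())
pickle.dump(cal,open("cal.pkl","wb")); print(monitor.current_joints())
cv2.imwrite("pics/wAB.png",cv2.resize(np.hstack([cv2.imread("pics/wA.png"),cv2.imread("pics/wB.png")]),(800,300),interpolation=cv2.INTER_AREA))
E
```

```text
[469.72102528 212.75155142 170.06283386] 1.75
[480.18234618 -73.97429885 169.99596116] 3.1083
[-3.05014749e-01  2.34137025e-01 -4.06091116e-01  9.30555020e-01
  1.27379933e-04 -3.06953297e-01]
```

View pics/wAB.png

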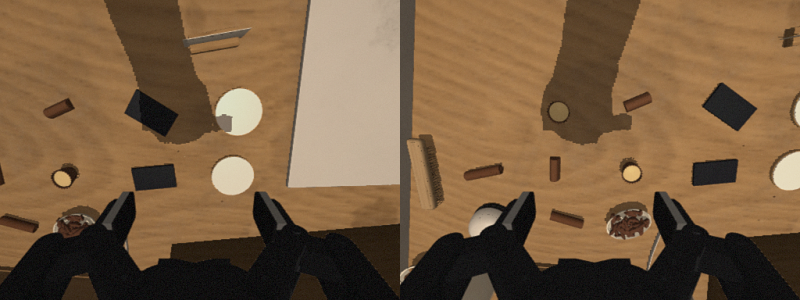

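The wrist views confirm the layout. In picture A, at full-image pixels, the dishes are at (306,142) and (297,224) and the slates at (193,145) and (197,226). In picture B, cup_1 is at (202,143) in the arm's shadow and cup_0 at (294,219). The logs are at (198,215) and (303,129).

```bash
cat > m.py <<'E'
from h import *
import pickle
def crop_blob(im,c,p,z,kind,rad=40,s=4):
    """segment a local crop by Otsu on the channel that tells the kind apart; returns blob() in world"""
    x0,y0=max(int(p[0])-rad,0),max(int(p[1])-rad,0)
    I=cv2.resize(im[y0:y0+2*rad,x0:x0+2*rad],None,fx=s,fy=s,interpolation=cv2.INTER_CUBIC)
    hsv=cv2.cvtColor(cv2.GaussianBlur(I,(5,5),0),cv2.COLOR_BGR2HSV); H,S,V=cv2.split(hsv)
    f={"dish":S,"slate":S,"log":V,"cup":V}[kind]
    t,m=cv2.threshold(f,0,255,cv2.THRESH_OTSU)
    m=(f>t) if kind=="cup" else (f<t)
    m=cv2.morphologyEx(m.astype(np.uint8),cv2.MORPH_OPEN,np.ones((5,5)))
    c2=dict(c); K=c["intrinsics"].copy(); K[0,2]-=x0; K[1,2]-=y0; K[:2]*=s; K[:2,2]+=s/2-.5; c2["intrinsics"]=K
    return blob(m,c2,z,(np.array(p)-[x0,y0])*s,100),m*255,I
E
python3 - <<'E'
from m import *
cal=pickle.load(open("cal.pkl","rb")); rows=[]
for n,k,kind,p,z,rad in (("A","dish_0","dish",(297,224),8,38),("A","dish_1","dish",(306,142),8,38),("A","slate_0","slate",(197,226),8,34),("A","slate_1","slate",(193,145),8,40),
  ("B","slate_0","slate",(403,221),8,34),("B","slate_1","slate",(421,136),8,40),
  ("B","log_0","log",(198,215),8,22),("B","log_1","log",(303,129),8,22),("B","cup_0","cup",(294,219),28,16),("B","cup_1","cup",(202,143),28,12)):
    r,m,I=crop_blob(cv2.imread(f"pics/w{n}.png"),cal[n],p,z,kind,rad)
    print(n,k,np.round(r[0],1),np.round(r[1],1),round(r[2],1))
    rows.append(np.vstack([cv2.resize(I,(150,150)),cv2.cvtColor(cv2.resize(m,(150,150)),cv2.COLOR_GRAY2BGR)]))
cv2.imwrite("pics/masks.png",np.vstack([np.hstack(rows[:5]),np.hstack(rows[5:])]))
E
```

```text
A dish_0 [546.6 281.5] [75.7 75. ] 26.4
A dish_1 [433.9 284.6] [74.9 74.8] 45.4
A slate_0 [549.7 141.6] [74.7 43.9] -83.7
A slate_1 [435.9 143.9] [74.6 43.5] 58.5
B slate_0 [549.6 139.6] [75.6 44.3] -83.9
B slate_1 [436.1 141.7] [76.1 43.5] 58.4
B log_0 [ 543.7 -142.5] [49.3 19.2] -3.9
B log_1 [427.6  -5.3] [44.8 19.5] -67.4
B cup_0 [542.2 -11.1] [29.  28.6] -45.2
B cup_1 [ 440.6 -127.9] [27.7 26.8] 0.1
```

View pics/masks.png

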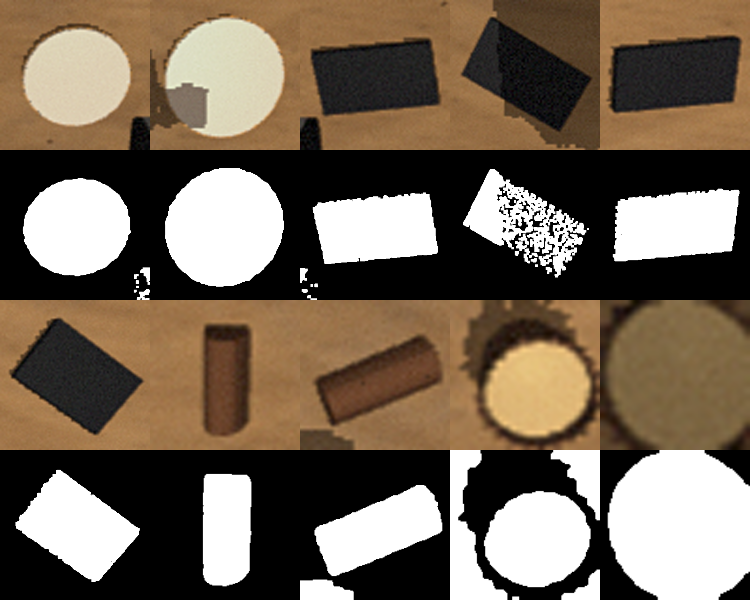

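All ten measurements agree across the views to within about 2 mm, and the sizes match the given ones. I'll do cup_0 first, with a close look from above before closing the jaws.

```bash
cat > act.py <<'E'
from m import *
Z=150.
def best_yaw(xy,z,deg):
    j=np.array(monitor.current_joints()); o=[(np.abs(np.array(s)-j).max(),d) for d in(deg,deg+180) for s in[planner.solve_ik((*xy,z),quat(d))] if s is not None]
    return min(o)[1]
def hover(xy,deg,z=Z): robot.move_ptp((*xy,z),quat(deg))
def look(xy,z,kind,rad,name):
    robot.dwell(.15); c=vision.get_calibration("wrist"); im=vision.get_image("wrist"); cv2.imwrite(f"pics/{name}.png",im)
    p=proj(c,(*xy,z)); r,m,I=crop_blob(im,c,p,z,kind,rad); cv2.imwrite(f"pics/{name}_m.png",m)
    print(name,"px",np.round(p),"xy",np.round(r[0],1),np.round(r[1],1),round(r[2],1),"tcp",np.round(monitor.current_position(),1)); return r
def pick(xy,zt,effort=20):
    robot.servo_line((*xy,zt),max_speed=90); robot.dwell(.1)
    print("at",np.round(monitor.current_position(),1),np.round(monitor.current_wrist_force(),2))
    effector.command_gripper(0.0,effort); print("width",monitor.current_gripper_width(),np.round(monitor.current_wrist_force(),2))
    robot.servo_line((*xy,zt+25),max_speed=80); robot.servo_line((*xy,Z),max_speed=200)
def place(xy,deg,zt,opening):
    hover(xy,deg); robot.servo_line((*xy,zt+8),max_speed=150); robot.dwell(.15)
    print("stop",robot.servo_line((*xy,zt-1.5),max_speed=15,stop_force=1.5),np.round(monitor.current_position(),1),"w",monitor.current_gripper_width())
    effector.command_gripper(opening); robot.servo_line((*xy,zt+70),max_speed=150)
    print("t",monitor.current_time())
E
python3 - <<'E'
from act import *
xy=np.array((542.8,-10.8)); d=best_yaw(xy,Z,90); hover(xy,d,90); effector.command_gripper(.75)
r=look(xy,28,"cup",26,"c0h"); print(monitor.current_time())
I=cv2.imread("pics/c0h.png"); M=cv2.imread("pics/c0h_m.png"); cv2.imwrite("pics/c0v.png",np.hstack([I,cv2.resize(M,(200,384))]))
E
```

```text
c0h px [248. 197.] xy [542.5 -10.4] [27.9 27.7] 86.0 tcp [542.9 -11.1  90.3]
4.2083
```

View pics/c0v.png

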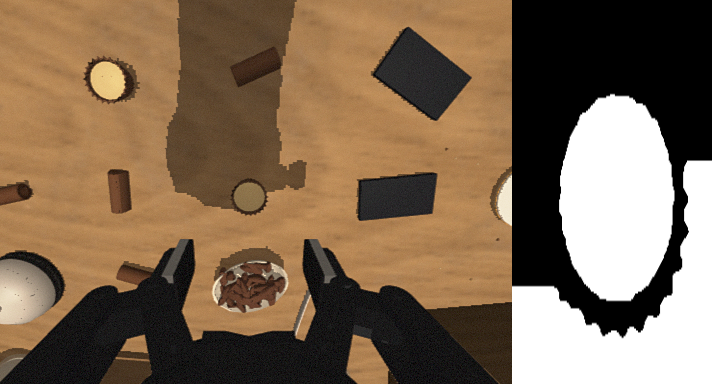

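The close view puts the cup at (249,197), right on the jaws' midline (finger tips at columns 185 and 311). Now I'll pick and place it.

```bash
python3 - <<'E'
from act import *
xy=(542.6,-10.6); pick(xy,3)
D=(546.8,280.9); d=best_yaw(D,Z,90); cv2.imwrite("pics/c0l.png",vision.get_image("wrist"))
print(monitor.current_gripper_width(),d,monitor.current_time())
E
```

```text
at [543.3 -10.7   3.7] [0.36 0.48 0.7 ]
width 0.002929679239013584 [ 0.28  0.63 -0.31]
-0.0011534288798744575 90 7.325
```

View pics/c0l.png

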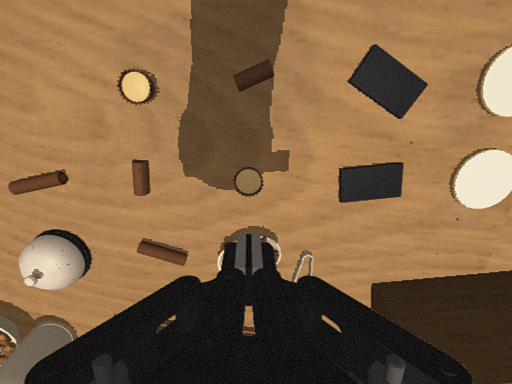

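The jaws shut completely and the cup is still standing at (248,181), so the grasp missed. I'll find out where the cup sits now and how the jaws relate to it.

```bash
python3 - <<'E'
from act import *
xy=np.array((542.6,-10.6)); r=look(xy,28,"cup",24,"c0b")
effector.command_gripper(.65)
robot.servo_line((*xy,40),max_speed=150); robot.dwell(.2); print(monitor.current_position(),R.from_quat(monitor.current_tcp_rot()).as_matrix().round(3).tolist())
cv2.imwrite("pics/c0n.png",vision.get_image("wrist")); cv2.imwrite("pics/sc1.png",cv2.resize(vision.get_image("scene")[120:300,180:420],None,fx=2.2,fy=2.2))
c=vision.get_calibration("wrist"); print(proj(c,(*monitor.current_position()[:2],40)),np.round(c["cam_to_world"],3).tolist())
look(xy,28,"cup",30,"c0d")
E
python3 -c "
import cv2,numpy as np
a=cv2.imread('pics/c0n.png')[120:384,100:400];b=cv2.imread('pics/sc1.png')[:,:430];cv2.imwrite('pics/c0nn.png',np.hstack([cv2.resize(a,(360,317)),cv2.resize(b,(430,317))]))"
```

```text
c0b px [248. 181.] xy [542.8 -10.5] [27.5 27.4] -0.0 tcp [541.7 -10.5 148.7]
[543.47037056 -10.73130191  40.99905187] [[1.0, 0.002, -0.0], [0.0, -0.0, 1.0], [0.002, -1.0, -0.0]]
[247.72868219 225.66637806] [[0.0, 0.947, 0.322, 459.929], [1.0, 0.0, -0.002, -9.99], [-0.001, 0.322, -0.947, 212.564], [0.0, 0.0, 0.0, 1.0]]
c0d px [248. 219.] xy [542.2 -10.4] [27.8 27.6] -90.0 tcp [542.7 -10.6  40.2]
```

View pics/c0nn.png

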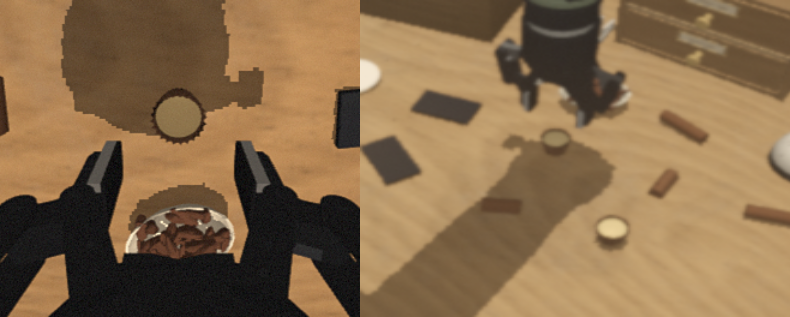

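```bash
python3 - <<'E'
from act import *
cs=vision.get_calibration("scene"); cw=vision.get_calibration("wrist")
for z in(40,50,60,70,80): print(z,[np.round(proj(c,(543,y,z))) for c in(cs,cw) for y in(-38,17)])
effector.command_gripper(0.0)
w=vision.get_image("wrist"); s=vision.get_image("scene"); print(monitor.current_position(),monitor.current_time(),[np.round(proj(c,(543,-10.6,z))) for z in(40,60) for c in(cs,cw)])
a=cv2.resize(w[190:290,190:310],None,fx=3.3,fy=3.3); b=cv2.resize(s[150:250,220:340],None,fx=3.3,fy=3.3); cv2.imwrite("pics/tips.png",np.hstack([a,b]))
E
```

```text
40 [array([278., 199.]), array([258., 190.]), array([210., 226.]), array([286., 226.])]
50 [array([278., 196.]), array([258., 188.]), array([208., 233.]), array([288., 233.])]
60 [array([278., 193.]), array([258., 185.]), array([205., 240.]), array([290., 240.])]
70 [array([279., 190.]), array([258., 182.]), array([203., 248.]), array([293., 248.])]
80 [array([279., 188.]), array([258., 179.]), array([200., 257.]), array([296., 257.])]
[542.60415901 -10.60030176  39.98515057] 10.1417 [array([268., 194.]), array([248., 226.]), array([268., 189.]), array([248., 240.])]
```

View pics/tips.png

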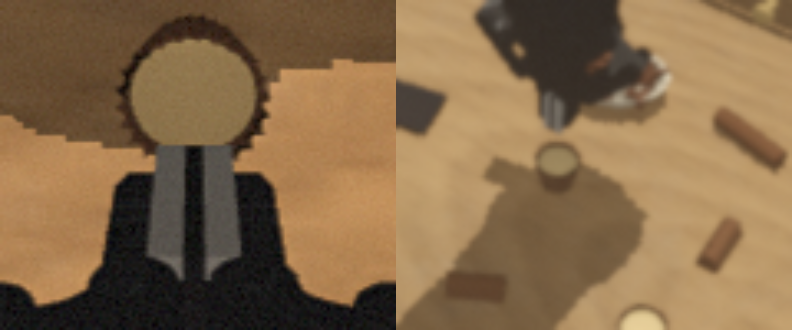

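Both views place the shut fingertips at about z = 52 to 60, while the TCP reads 40. The real tips therefore sit well above the nominal TCP, and the jaws closed above the rim. I'll measure the true tip height by touching bare counter gently at two openings.

```bash
python3 - <<'E'
from act import *
xy=(543,50)
robot.servo_line((543,-10.6,60),max_speed=200); robot.servo_line((*xy,60),max_speed=200)
for o in (0.0,.45):
    effector.command_gripper(o); robot.servo_line((*xy,10),max_speed=150); robot.dwell(.15)
    h=robot.servo_line((*xy,-25),max_speed=22,stop_force=2.5); p=[monitor.current_position() for _ in range(5)]
    print(o,monitor.current_gripper_width(),h,np.round(np.mean(p,0),2),np.round(monitor.current_wrist_force(),2)); robot.servo_line((*xy,25),max_speed=150)
print(monitor.current_time())
E
```

```text
0.0 0.0029817669240073193 False [543.15  49.98 -24.85] [0.09 0.11 0.03]
0.45 0.44817201284354047 False [543.11  50.02 -24.88] [ 0.69 -0.19  0.82]
16.9917
```

```bash
python3 - <<'E'
from act import *
xy=(543,50); z0=-18
for o in (.45,0.2):
    effector.command_gripper(o); robot.servo_line((*xy,z0),max_speed=150); robot.dwell(.15)
    h=robot.servo_line((*xy,-60),max_speed=22,stop_force=2.5); p=np.mean([monitor.current_position() for _ in range(5)],0)
    print(o,monitor.current_gripper_width(),h,np.round(p,2),np.round(monitor.current_wrist_force(),2)); z0=p[2]+14; robot.servo_line((*xy,p[2]+20),max_speed=150)
    if not h: break
print(monitor.current_time())
E
```

```text
0.45 0.45048455859207914 True [542.95  50.03 -30.57] [-1.25 -0.38  6.26]
0.2 0.20159933502832353 True [542.99  50.01 -29.  ] [-1.32 -0.2   4.33]
20.7917
```

The counter contact comes at a TCP z of -30.6 at opening 0.45 and -29.0 at 0.2, so the usable tips sit about 29 mm behind the nominal TCP. I'll correct the heights for that and pick again.

```bash
cat >> act.py <<'E'
Z=70.
def pick(xy,zt,effort=20):
    robot.servo_line((*xy,zt+20),max_speed=200); robot.servo_line((*xy,zt),max_speed=70)
    effector.command_gripper(0.0,effort); w=monitor.current_gripper_width(); print("width mm",round(w*85,1),"f",np.round(monitor.current_wrist_force(),1))
    robot.servo_line((*xy,zt+20),max_speed=80); robot.servo_line((*xy,Z),max_speed=200); w2=monitor.current_gripper_width(); print("lifted width",round(w2*85,1)); return w2
def place(xy,deg,zt,opening):
    hover(xy,deg); robot.servo_line((*xy,zt+4),max_speed=150); robot.dwell(.15)
    h=robot.servo_line((*xy,zt-1),max_speed=15,stop_force=2); z=monitor.current_position()[2]
    print("stop",h,"z-zt",round(z-zt,2),"f",np.round(monitor.current_wrist_force(),1),"w",round(monitor.current_gripper_width()*85,1))
    if z>zt+1.2: robot.servo_line((*xy,zt+.3),max_speed=15)
    effector.command_gripper(opening); robot.servo_line((*xy,zt+15),max_speed=80); robot.servo_line((*xy,Z),max_speed=250)
    print("t",monitor.current_time())
E
python3 - <<'E'
from act import *
xy=(542.5,-10.5)
robot.servo_line((543,50,Z),max_speed=250); effector.command_gripper(.65); robot.servo_line((*xy,Z),max_speed=250)
r=look(np.array(xy),28,"cup",28,"c0e")
if np.hypot(*(r[0]-xy))<2:
    w=pick(xy,-21)
    if w>.3:
        D=(546.8,280.9); place(D,best_yaw(D,Z,90),-13,.65); cv2.imwrite("pics/p0.png",vision.get_image("wrist"))
E
```

```text
c0e px [247. 205.] xy [542.4 -10.4] [27.9 27.5] -1.1 tcp [542.4  -9.6  70. ]
width mm 33.9 f [ 0.4 -0.1  2.7]
lifted width 33.8
stop True z-zt 0.44 f [ 0.3 -1.2  4.6] w 33.8
t 28.425
```

View pics/p0.png

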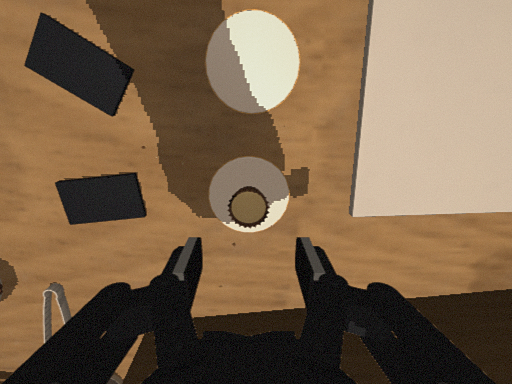

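The cup stands upright on dish_0 at (249,207). Before the second cup I'll check its offset from the dish numerically.

```bash
python3 - <<'E'
from act import *
c=vision.get_calibration("wrist"); im=cv2.imread("pics/p0.png")
print("cup",ray(c,(249,207),36),"dish",crop_blob(im,c,(249,194),8,"dish",46)[0])
xy=np.array((440.8,-127.5)); hover(xy,best_yaw(xy,Z,90)); r=look(xy,28,"cup",28,"c1h")
if np.hypot(*(r[0]-xy))<2.5 and 25<r[1][1]<31:
    xy=r[0]; w=pick(xy,-21)
    if w>.3:
        D=(434.2,283.5); place(D,best_yaw(D,Z,90),-13,.65); cv2.imwrite("pics/p1.png",vision.get_image("wrist"))
        look(np.array(D),36,"cup",28,"p1b")
E
```

```text
cup [[545.24230579 281.72558119]] dish (array([545.23846436, 281.29547119]), (74.80945587158203, 74.47444152832031), 4.755521297454834)
c1h px [247. 180.] xy [ 440.1 -127.9] [27.1 26.9] -89.9 tcp [ 441.1 -126.8  149.8]
width mm 33.8 f [-1.7  0.5  5.3]
lifted width 34.0
stop True z-zt 0.62 f [-0.6 -0.4  5.3] w 34.0
t 37.1583
p1b px [249. 210.] xy [447.7 288.3] [48.1 21.1] -64.7 tcp [433.2 283.   68.7]
```

View pics/p1.png

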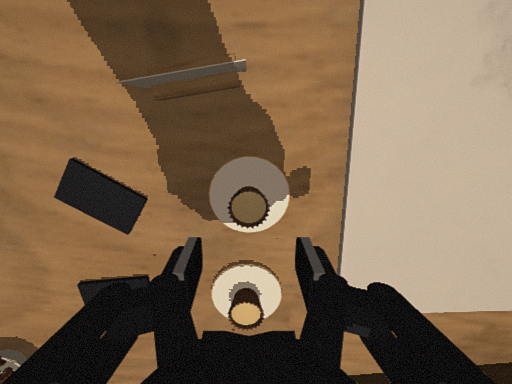

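Both cups are upright and centred: cup_0 is within 0.5 mm of its dish centre, and cup_1 is at (248,207) on a dish centred at (249,194). Next is log_0.

```bash
cat >> act.py <<'E'
def hover(xy,deg,z=None): robot.move_ptp((*xy,Z if z is None else z),quat(deg))
def do_log(xy,axis,D,daxis,name):
    xy=np.array(xy); hover(xy,best_yaw(xy,Z,axis+90)); effector.command_gripper(.45)
    r=look(xy,8,"log",30,name); da=(r[2]-axis+90)%180-90
    if np.hypot(*(r[0]-xy))>3 or abs(da)>8 or not(36<r[1][0]<54): return print("look disagrees")
    xy=(xy+r[0])/2; a=axis+da/2; yaw=best_yaw(xy,Z,a+90); hover(xy,yaw); w=pick(xy,-26)
    if not .15<w<.3: return print("grasp bad")
    place(D,best_yaw(D,Z,daxis+90),-18,.45); cv2.imwrite(f"pics/{name}_p.png",vision.get_image("wrist"))
E
python3 - <<'E'
from act import *
do_log((543,-142),-1,(549.8,140.3),-84,"l0")
E
```

```text
l0 px [248. 197.] xy [ 540.8 -143.5] [56.7 54.2] 89.0 tcp [ 543.  -141.9   70. ]
look disagrees
```

```bash
python3 - <<'E'
from act import *
print(monitor.current_time())
im=cv2.imread("pics/l0.png"); c=vision.get_calibration("wrist"); h=cv2.cvtColor(cv2.GaussianBlur(im,(3,3),0),cv2.COLOR_BGR2HSV)
crop=h[157:237,208:288]; out=[cv2.resize(im[157:237,208:288],(240,240))]
for ch in(0,1):
    q=crop[...,ch]; print(ch,np.percentile(q,[2,10,50,90,98]))
H=crop[...,0].astype(int); m=(H<14)|(H>170); m=cv2.morphologyEx(m.astype(np.uint8),cv2.MORPH_OPEN,np.ones((3,3)))
c2=dict(c);K=c["intrinsics"].copy();K[0,2]-=208;K[1,2]-=157;c2["intrinsics"]=K
for z in(4,8,12): print(z,blob(m,c2,z,(40,40)))
out+=[cv2.cvtColor(cv2.resize(m*255,(240,240)),cv2.COLOR_GRAY2BGR)]; cv2.imwrite("pics/l0c.png",np.hstack(out))
E
```

```text
39.5333
0 [11. 12. 15. 16. 16.]
1 [123.  128.9 135.  144.1 155. ]
4 (array([ 545.63647461, -143.93180847]), (45.78493118286133, 17.909255981445312), -4.996734619140625)
8 (array([ 544.19830322, -143.86172485]), (45.01546096801758, 17.608261108398438), -4.996757507324219)
12 (array([ 542.76013184, -143.79164124]), (44.24592590332031, 17.3072509765625), -4.996757507324219)
```

View pics/l0c.png

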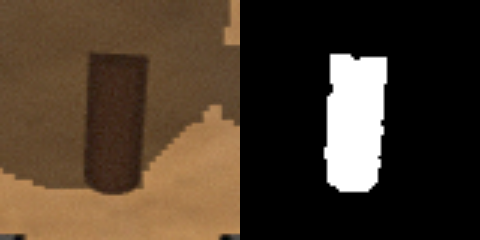

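The hue mask separates the log cleanly even in shadow: centre (544.2,-143.9), size 45×18, angle -3 to -5°. I'll use that for the logs.

```bash
sed -i 's/    m=cv2.morphologyEx(m.astype/    if kind=="log": m=(H<14)|(H>170)\n    m=cv2.morphologyEx(m.astype/' m.py; python3 - <<'E'
from act import *
do_log((544.2,-143.8),-3.5,(549.8,140.3),-84,"l0b")
E
```

```text
l0b px [248. 197.] xy [ 544.2 -144. ] [46.7 18.4] -4.7 tcp [ 544.2 -143.8   70. ]
width mm 16.8 f [ 0.4 -0.6 -0.2]
lifted width 16.4
stop True z-zt 0.29 f [-0.8 -0.9  4.9] w 16.4
t 46.1167
```

View pics/l0b_p.png

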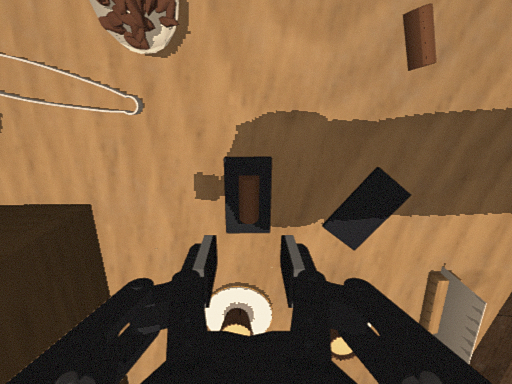

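The log lies along slate_0 at (249,199), with the slate centre at (248,194), which matches the height parallax. Now log_1.

```bash
python3 - <<'E'
from act import *
do_log((427,-5.5),-67,(436.1,142.6),58.3,"l1")
E
```

```text
l1 px [249. 196.] xy [428.5  -4.4] [47.5 18.5] -68.5 tcp [427.3  -5.2  70. ]
width mm 16.4 f [-1.6 -0.3  6.5]
lifted width 16.4
stop True z-zt 0.58 f [-0.2 -0.2  5.3] w 16.4
t 53.3
```

View pics/l1_p.png

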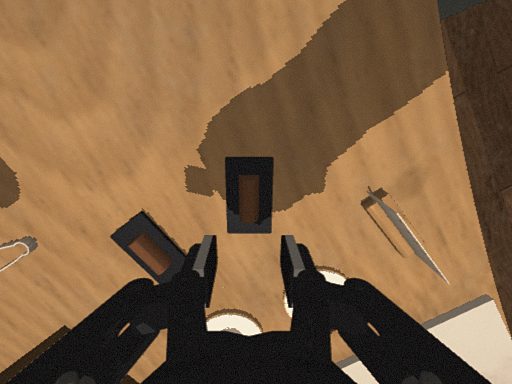

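Both logs lie along their slates. For the final check I'll back off and look from above.

```bash
python3 - <<'E'
from act import *
p=monitor.current_position(); robot.servo_line((p[0],p[1],150),max_speed=250); robot.move_ptp((440,200,200),quat(90)); robot.dwell(.3)
c=vision.get_calibration("wrist"); im=vision.get_image("wrist"); cv2.imwrite("pics/fin.png",im); print(monitor.current_time())
for k,kind,xy,z,rad in(("slate_0","slate",(549.8,140.3),8,36),("log_0","log",(549.8,140.3),16,20),("slate_1","slate",(436.1,142.6),8,36),("log_1","log",(436.1,142.6),16,20)):
    r=crop_blob(im,c,proj(c,(*xy,z)),z,kind,rad)[0]; print(k,np.round(r[0],1),np.round(r[1],1),round(r[2],1))
for n in("top",):
    cv2.imwrite("pics/finv.png",np.hstack([cv2.resize(im,(400,300)),cv2.resize(vision.get_image(n)[120:300,120:360],(400,300))]))
E
```

```text
55.225
slate_0 [549.4 141.4] [74.5 44.1] -84.3
log_0 [546.9 131.1] [31.2 19.2] -76.8
slate_1 [435.9 143.8] [75.  43.3] 58.3
log_1 [434.7 143.6] [44.6 21.8] 57.1
```

View pics/finv.png

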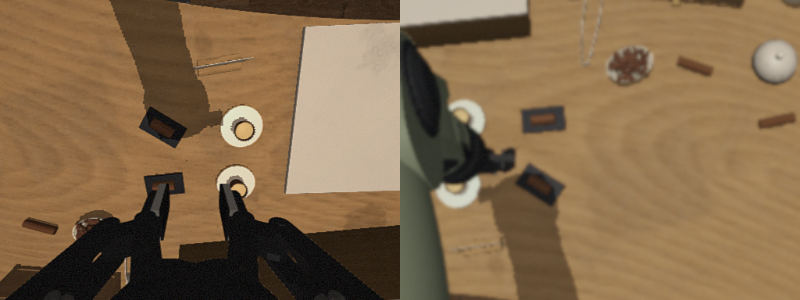

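log_0 is half hidden by a finger in this view, so I'll take one more look from farther back.

```bash
python3 - <<'E'
from act import *
robot.move_ptp((530,210,230),quat(90)); robot.dwell(.3)
c=vision.get_calibration("wrist"); im=vision.get_image("wrist")
for k,kind,xy,z,rad in(("slate_0","slate",(549.8,140.3),8,36),("log_0","log",(549.8,140.3),16,20),("slate_1","slate",(436.1,142.6),8,36),("log_1","log",(436.1,142.6),16,20)):
    r=crop_blob(im,c,proj(c,(*xy,z)),z,kind,rad)[0]; print(k,np.round(r[0],1),np.round(r[1],1),round(r[2],1))
for z in (36,):
  for D in((546.8,280.9),(434.2,283.5)):
    h=cv2.cvtColor(im,cv2.COLOR_BGR2HSV); m=(h[...,1]>75)&(h[...,1]<190)&(h[...,2]>60)
    p=proj(c,(*D,z)); q=np.zeros(m.shape,np.uint8); cv2.circle(q,tuple(int(v) for v in p),20,1,-1)
    d=proj(c,(*D,8)); r=blob(m&(q>0),c,z,p,30); print("cup",np.round(r[0],1) if r else None,r[1] if r else None,"dish",np.round(crop_blob(im,c,d,8,"dish",42)[0][0],1))
cv2.imwrite("pics/fin2.png",im[60:300,100:420]); print(monitor.current_time())
E
```

```text
slate_0 [550.2 141.5] [74.5 43.3] -84.0
log_0 [548.5 140.2] [48.1 21.5] -82.8
slate_1 [436.4 143.7] [74.9 43. ] 58.0
log_1 [435.9 142.9] [45.8 20.7] 58.3
cup [548.  279.7] (33.075523376464844, 32.12792205810547) dish [547.  281.2]
cup [435.3 283.2] (33.87860107421875, 32.274566650390625) dish [434.5 284.5]
56.0917
```

View pics/fin2.png

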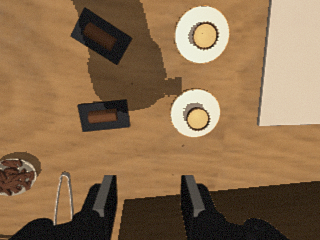

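All four pieces are within about 2 mm of their dish or slate centres. Both cups are upright and the logs are aligned to within about 1.5°. I'm handing the job in.

```bash
python3 -c "
from rig import finish_job,monitor; print(finish_job(),monitor.current_time())"
```

```text
the job is handed in; nothing more can be done
the job is handed in; nothing more can be done
```

The tasting is laid out and handed in at about 56 s of robot time. One chocolate cup stands upright on each round white dish and one log lies lengthwise on each slate. I never moved the arm to the two rolled sticks, but I didn't re-measure them at the end.

- **Centring:** in the last wrist-camera check, every piece was within about 2 mm of its dish or slate centre. The logs were aligned with their slates to within about 1.5°.
- **Setting down:** each piece was lowered until it touched, then released. Contact came 0.3–0.6 mm above the calculated height.
- **Failed first grasp:** the first try at cup_0 closed above the rim without moving the cup. The real fingertips turned out to be about 29 mm behind the stated tool point. I measured this by lightly touching bare counter twice, corrected the heights, and every later grasp held.
- **Checks that disagreed:**
  - log_0's first close-up failed because the arm's shadow spoiled the mask; a hue mask fixed it.
  - cup_1's automatic check after placing was also spoiled, by its dish and shadow. I judged it from the picture then, and it passed in the last check.
  - A finger hid part of log_0 in the first final view, so I repeated that view from another position.

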